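# Vent the purged filter box and draw out its filter tray with the hook

## Robot

A 7-joint arm with a two-finger parallel gripper is mounted at the origin on the work surface. World frame = base frame: x ahead of the robot, y to its left, z up, the work surface at z = 0. Lengths are in m, angles in rad, forces in N, time in s.
With the tool pointing down it reaches from about 0.4 to 0.875 m from the base axis. Payload 19.3 kg.
Tool frame: the origin (TCP) lies midway between the tips of the shut fingers; the grasp point (between the pads) lies 19 mm behind it; z points along the fingers, y is the line along which they close (so a half turn about z gives the same grasp; the last joint's range is limited). The gripper opens to 85 mm and grips with 20 to 120 N. Pads are 22 mm wide; open, the fingers measure 114 mm over their backs; the gripper's body (76 mm by 85 mm) begins 54 mm behind the grasp point. The pads swing forward as they close: fully open they stand 13 mm farther back than shut.
Start: joints at [1.13, 0.521, -0.036, 1.599, 0.021, 1.021, -0.113], TCP at [0.226, -0.583, 0.231] pointing down, gripper open.
Joint ranges: [-2.91, 2.91], [-0.3, 2.13], [-1.5, 1.42], [0.17, 2.43], [-1.26, 4.41], [0.16, 1.93], [-2.52, 2.52]. Speed limits (rad/s): [1.89, 1.89, 2.39, 2.39, 3.01, 3.01, 3.01].

## Interface

Orientations are given as [roll, pitch, yaw] about the fixed x, y, z axes, in that order (R = Rz(yaw) Ry(pitch) Rx(roll)).
In Python, from workcell import * gives the robot as it stands. The module is installed in compiled form; this text tells all that it offers.
- The arm moves only by the tool play_rows, never from a script. Its argument "deltas" is a list of rows, each a list of 7 numbers: the shift along the tool's x, y, z in units of 500 mm (1.0 is 500 mm), then the turn, a rotation vector about the tool's x, y, z in units of 120 degrees (1.0 is 120 degrees), then the closure, from 0 (fully open) to 1 (shut). A call has 1 to 10 rows; each row is the pose to reach, as a shift and turn from the pose commanded when the call began, along the tool's axes at that moment; what a row does not reach only later rows make up. A row lasts 1/10 s, in which the tool goes at most 50 mm and 8.59 degrees, less where a joint would pass 70% of its speed; a pose out of reach is approached as far as the arm can. A call with a number of a shift or a turn outside -1 to 1 is refused whole. A call with a gripper value outside its range is refused whole. The fingers move at their own pace and stop on an object; "newtons" is the grip in N (left out, the last holds). Time passes only in rows, so rows that repeat a pose let the fingers close. It gives the time, the measured TCP pose, the force, the opening and the grip force at its end, in the units of the state.
- observe(): the state, without advancing time (a new reading comes with each control period).
- grab_frame(name): name is "scene" or "side" or "wrist"; returns the picture (420x560x3 uint8, red, green, blue); there is no depth.
- get_calibration(name): a dict with "fovy" (degrees; the focal length in pixels is half the picture's height over the tangent of half this angle, whatever the lens; pixels are square), "cx", "cy" (the principal point, pixels), "xyz" and "rotation" of the camera in the world. Camera axes: x right, y down, z forward; pixel columns grow to the right and rows downward; lengths in m; the calibration is good to about 2 mm. A picture is of the moment at which its call begins: read the wrist's pose just before it. get_calibration takes no time and is no camera call; for the wrist camera it gives the pose at the moment of the call.
- job_done(): hands the job in; it is judged then, once.
The state is a dict: "clock": time; "qpos": joint angles; "qd": joint speeds; "joint_efforts": joint torques, N m; "position": TCP position; "tool_rot": TCP orientation; "force": force on the tool from outside, world axes, zero at the start; "moment": the same for the moment, N m; "grip_width": finger opening in m; "finger_force": force on a finger pad.
Only numpy, scipy, OpenCV 4.12 (cv2) and the standard library are available. Lean on these libraries where they do the work, as an engineer would, in place of code of your own. Each camera call takes 0.05 s, during which the arm holds its last target. There are 200 camera calls.

## Task

Vent the filter box first: push the spring-centred valve lever fully over to its orange-marked side (never to the blue side), hold it there for about two seconds, and let it return to the centre. Then take the red T-handled hook, put it down into the hole in the orange tab of the filter tray and pull the tray all the way out to its stop; only the hook may touch the box and tray, not the gripper. Leave the tray out, hang the hook back on its blue stand, and leave the lens, the white case and the screwdriver where they are.

Things in the scene. Friction and masses are not known exactly. Their poses are not given: they have to be found in the camera images.
- housing: Grey filter box bolted to the table, 170 deep (its x) x 180 wide (y) x 100 high, origin at the centre of its underside. Its front faces its own -x, roughly towards the robot; the tray slides out along -x. The tray's black front panel is 150 wide, from 35 to 79 above the table, and carries the orange tab, which sticks out 81.
- tray (a joint): Travel of the black filter tray out of the box, in m: 0 closed, 0.100 at its end stop. It starts at 0 to 0.015. It slides level with a steady friction of about 2.5 N, has no spring and stays where it is left.
- tray_hole (a point): Centre of the finger hole, level with the top of the tray's orange tab; moves with the tray, axes as the box's. The hole goes right through, 36 long (x) x 26 wide (y). Tab: level plate 6 thick, 60 wide, top 60 above the table, open above and below. The hole's centre lies 49 in front of the tray's black panel; a strip 14 wide is left at the tab's near edge, where a hook pulls.
- hook: Loose hook, 0.08 to 0.17 kg. Origin: middle of its red handle bar, 20 thick (x, flat sides) x 130 long (y) x 22 high. A steel shank, 8 thick, hangs down (-z) from the middle, lowest point 80 below the origin; its foot turns to the hook's -x and ends 16 from the shank axis. Starts on the stand, axes as the stand's (up to 4 off along y), so the foot points roughly to the robot.
- hook_foot (a point): Point where the hook's shank meets its foot, 76 below the hook's origin, on the shank axis.
- stand: Blue hook stand fixed to the table, origin at the centre of its underside. Base 70 (x) x 130 (y) x 10; two upright plates, 50 (x) x 10 (y), at y = +48 and -48. The bar rests on their tops, 85 above the table, between lips 8 high with 28 between them along x; the shank hangs between the plates (86 clear in y, open to both sides in x). Stand and valve are left and right of the robot, either way round.
- stand_seat (a point): Where the hook's origin belongs when it hangs on the stand: 96 above the table, over the stand's origin; axes as the stand's.
- valve: Vent valve block fixed to the table, aluminium, 90 (x) x 100 (y) x 40 high, origin at the centre of its underside. An orange bar on top marks its +y side, a blue bar its -y side.
- lever (a joint): Angle of the valve lever in rad: 0 upright (centre), positive leaning to the valve's +y (orange) side, stops at +0.6 and -0.6. A spring of 0.6 Nm/rad brings it back to 0 when let go (about 5 N at the ball when fully over). It turns about a line along the valve's x, 45 above the table over the valve's origin.
- lever_ball (a point): Centre of the lever's black ball knob, 28 in diameter, 75 from the hinge line, so 120 above the table when upright; the stalk is 10 in diameter.
- lens: Bystander: lens in a round black mount on a post, 128 high, base 55 x 75, origin at the centre of its underside.
- case: Bystander: white plastic case 75 x 110 x 50 high, origin at the centre of its underside.
- driver: Bystander: yellow-handled screwdriver 170 long lying on the table near the robot, roughly along y, under 30 high; origin near its middle, on the table.
Things that resemble listed ones, but are neither listed nor needed, are in the scene too. What is meant by the hook is not pink, and is the smaller of those in its own colour.

How it is judged:
On the way, in this order (a step that is already met when the one before it is completed fails the run):
1. the lever is held over to the orange side (beyond 0.42 rad) for a second (value of joint lever above 0.42 rad), for 1 s.
2. the lever is back at the centre (within 0.1 rad) (value of joint lever between -0.1 and 0.1 rad), for 0.2 s.
3. the hook, down through the tab's hole, has begun to pull the tray (30 mm out) (z of hook_foot in the frame of tray_hole below -0.008 m and x of hook_foot in the frame of tray_hole between -0.02 and 0.02 m and y of hook_foot in the frame of tray_hole between -0.015 and 0.015 m and value of joint tray above 0.03 m).
4. the hook, still in the hole, has pulled the tray out to within 8 mm of its stop (z of hook_foot in the frame of tray_hole below -0.008 m and x of hook_foot in the frame of tray_hole between -0.02 and 0.02 m and y of hook_foot in the frame of tray_hole between -0.015 and 0.015 m and value of joint tray above 0.092 m), for 0.1 s.
At the end, for the whole second after the job is handed in: The tray is out to within 10 mm of its stop, the lever is at the centre (within 0.1 rad), and the hook hangs at rest on its stand: its origin within 15 mm of the seat, its handle along the stand's y within 0.2 rad, its shank within 0.15 rad of plumb; nothing is held (all of step 2 and value of joint tray above 0.09 m and distance between hook and stand_seat below 0.015 m and angle between hook's own z axis and vertical below 0.15 rad and angle between the y axis of hook and the y axis of stand, either way round below 0.2 rad and linear speed of hook below 0.02 m/s); the robot touches nothing.
It fails at once if the gripper or arm touches the filter box or its tray (contact force between any of the fingers, the arm and housing above 1 N).
It fails at once if the lever is pushed to the blue side (beyond 0.25 rad) (value of joint lever below -0.25 rad).
It fails at once if the lens, the case or the screwdriver is moved more than 30 mm or the lens is tipped (distance of any of lens, case, driver from where it was at the start of the episode above 0.03 m or angle between lens's own z axis and vertical above 0.5 rad).
It also fails if it takes over 72 s, if anything falls off the work surface, if the arm or the gripper's body presses on something with over 40 N, if the wrist force passes 120 N, or if a joint passes its speed limit or range.

## Working session

There is one attempt and no reset: what is moved stays moved. The work goes in short steps, Python scripts to look and compute and a tool call to move; the robot and the scene stay as the last step left them, time stands still between calls to the robot, and variables do not carry over. Pictures are saved under pics/ and viewed, at most 12 in all, crops included, and the job is handed in when it is done.

Besides the shell and the picture viewer there is one more tool, called by a JSON object that holds its "api" and its "payload". play_rows: Moves the arm, as the interface text tells. Its arguments: {"type":"object","properties":{"deltas":{"type":"array"},"newtons":{"type":"number"}},"required":["deltas"]}

```bash
mkdir -p pics
cat > h.py <<'E'
from workcell import *
import numpy as np, cv2
from scipy.spatial.transform import Rotation as R
def cal(n):
    c=get_calibration(n); f=210/np.tan(np.radians(c["fovy"])/2); return c,f
def ray(n,u,v,c=None):
    c0,f=cal(n); c=c or c0
    M=np.array(c["rotation"]); M=M if M.shape==(3,3) else R.from_euler("xyz",M).as_matrix()
    return np.array(c["xyz"]),M@np.array([(u-c["cx"])/f,(v-c["cy"])/f,1.])
def atz(n,u,v,z,c=None):
    o,d=ray(n,u,v,c); return o+d*(z-o[2])/d[2]
def proj(n,p,c=None):
    c0,f=cal(n); c=c or c0
    M=np.array(c["rotation"]); M=M if M.shape==(3,3) else R.from_euler("xyz",M).as_matrix()
    q=M.T@(np.array(p)-np.array(c["xyz"])); return np.array([c["cx"]+f*q[0]/q[2],c["cy"]+f*q[1]/q[2]])
def save(n,name,crop=None,s=1):
    im=cv2.cvtColor(np.array(grab_frame(n)),cv2.COLOR_RGB2BGR); cv2.imwrite(f"raw_{n}.png",im)
    if crop: im=im[crop[1]:crop[3],crop[0]:crop[2]]
    cv2.imwrite(f"pics/{name}.png",cv2.resize(im,None,fx=s,fy=s,interpolation=cv2.INTER_CUBIC))
def delta(p,yaw=None):
    s=observe(); A=R.from_euler("xyz",s["tool_rot"])
    d=A.inv().apply(np.array(p)-s["position"])/0.5
    return d
E
python3 - <<'E'
from h import *
a=[]
for n in("scene","side","wrist"):
    save(n,n+"0"); print(n,get_calibration(n))
print(observe())
E
python3 -c "
import cv2
a=cv2.imread('pics/scene0.png');b=cv2.imread('pics/side0.png')
cv2.imwrite('pics/s1.png',cv2.resize(a,(784,588)));cv2.imwrite('pics/s2.png',cv2.resize(b,(784,588)))"
```

```text
scene {'fovy': 57.527662871458546, 'cx': 283.07944049802836, 'cy': 203.81459387707724, 'xyz': array([1.05795116, 0.54403592, 0.92773151]), 'rotation': array([-2.37602778, -0.01959224,  2.4513755 ])}
side {'fovy': 45.73702319247297, 'cx': 280.19436847848453, 'cy': 212.15629111280836, 'xyz': array([0.5011268 , 0.75185256, 1.08941849]), 'rotation': array([-2.43788822,  0.01735456, -3.13899124])}
wrist {'fovy': 69.59972598689677, 'cx': 276.12590719911054, 'cy': 214.84396613924667, 'xyz': array([ 0.29128439, -0.55742944,  0.37409846]), 'rotation': array([ 2.86413839e+00,  1.36673163e-03, -1.20027705e+00])}
{'clock': 0.15, 'qpos': array([ 1.12982134,  0.52189026, -0.03631908,  1.59986414,  0.0212057 ,
        1.02109776, -0.11277439]), 'qd': array([ 0.00066229, -0.00227796,  0.0004884 ,  0.00016413, -0.00121669,
        0.00021906, -0.00140463]), 'joint_efforts': array([ 2.41518603e-03, -9.27387214e+01,  1.98105656e+00, -3.70056975e+01,
        1.80928357e-02,  6.36072291e-03, -4.32264119e-05]), 'position': array([ 0.2263371 , -0.58230915,  0.23085446]), 'tool_rot': array([-3.14072084e+00,  6.74144966e-05,  3.70783816e-01]), 'force': array([-0.02306088,  0.30205035, -1.12313651]), 'moment': array([-0.03996736,  0.02038111,  0.07974639]), 'finger_force': 0.0, 'grip_width': 0.08526652161670187}
```

View pics/s1.png

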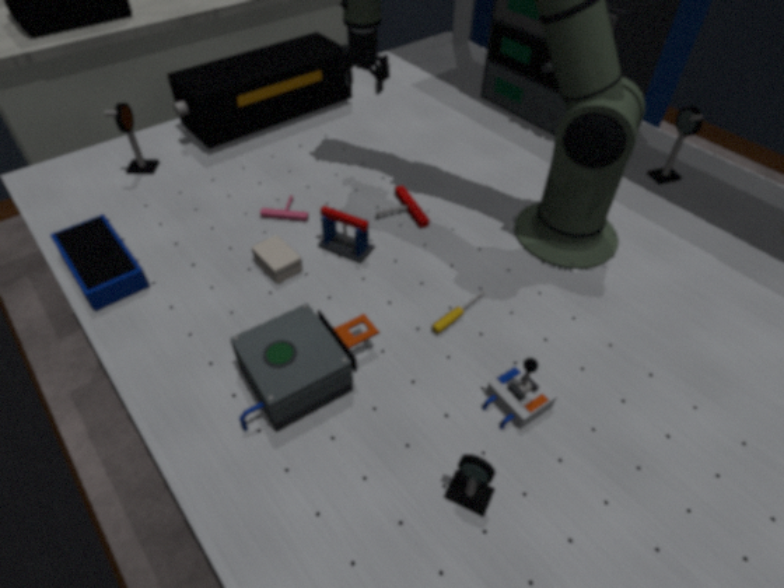

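View pics/s2.png

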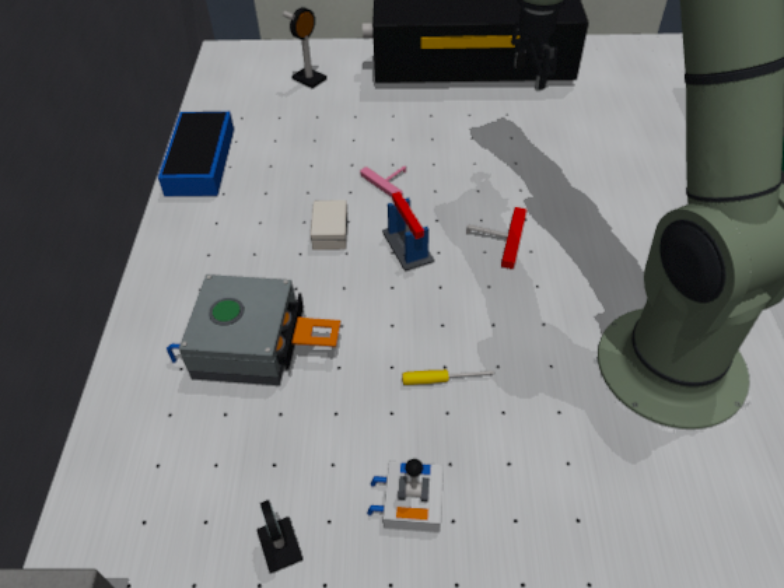

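Red candidates, in side-view pixels (784 wide): the red hook on the blue stand (408,215), a red T lying on the table (514,238), and a pink T (380,180). By the description I want the one on the stand. I'll check that in a crop and measure both reds.

Run:
```python
from h import *
a=cv2.imread('pics/side0.png');b=cv2.imread('pics/scene0.png')
def cr(im,x,y,w=100,h=75,s=4): return cv2.resize(im[y:y+h,x:x+w],None,fx=s,fy=s,interpolation=cv2.INTER_CUBIC)
# side stand, side valve / side tab, scene stand
m=np.vstack([np.hstack([cr(a,240,125),cr(a,250,315)]),np.hstack([cr(a,170,205),cr(b,210,130)])])
cv2.imwrite('pics/m.png',m)
q=lambda u,v,z:np.round(atz("side",u/1.4,v/1.4,z),4)
print("handle",q(396,197,.107),q(418,233,.107)); print("lying",q(518,210,.02),q(508,266,.02))
print("ball side",q(414,467,.12)); print("ball scene",atz("scene",530/1.4,366/1.4,.12))
print("hole side",q(322,331,.06),"scene",atz("scene",358/1.4,330/1.4,.06))
print("handle scene",atz("scene",321/1.4,211/1.4,.107),atz("scene",367/1.4,223/1.4,.107))
```

```text
handle [ 0.5132 -0.358   0.107 ] [ 0.4692 -0.2495  0.107 ]
lying [ 0.241  -0.4081  0.02  ] [ 0.2811 -0.2376  0.02  ]
ball side [0.4864 0.2663 0.12  ]
ball scene [0.48981582 0.26693574 0.12      ]
hole side [ 0.6521 -0.0403  0.06  ] scene [ 0.65798459 -0.03865872  0.06      ]
handle scene [ 0.52694616 -0.36273879  0.107     ] [ 0.46652492 -0.25700502  0.107     ]
```

View pics/m.png

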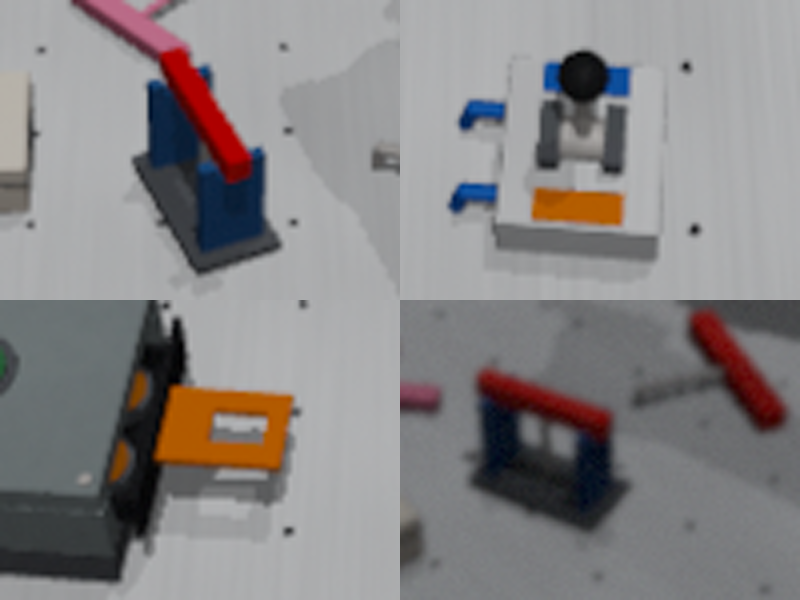

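The crop shows the hook on the stand is the shorter red T, its handle running from (163,55) to (250,165) in the top-left panel. The lying red one measures about 175 mm long, so the hook on the stand is the target. The valve's orange bar faces the camera (+y), and the lever is upright.

Run:
```python
from h import *
np.set_printoptions(precision=4,suppress=True)
def pts(n,x0,y0,L,z): return np.array([atz(n,x0+(u+.5)/4-.5,y0+(v+.5)/4-.5,z) for u,v in L])
h=pts("side",240,125,[(174,54),(239,157)],.107); d=h[1]-h[0]
print("handle",h.mean(0),np.linalg.norm(d),"hook yaw",np.arctan2(-d[0],d[1]))
h=pts("scene",210,130,[(488,377),(603,413)]-np.array([400,300]),.107); d=h[1]-h[0]
print("handle scene",h.mean(0),np.linalg.norm(d),np.arctan2(-d[0],d[1]))
b=pts("side",240,125,[(135,157),(200,270),(281,243),(210,155)],.01);print("base",b,b[1]-b[0])
v=pts("side",250,315,[(113,57),(263,68),(258,235),(97,230)],.04); print("valve",v,v.mean(0),v[2]-v[1],v[3]-v[0])
print("ball",pts("side",250,315,[(183,76)],.12))
t=pts("side",170,205,[(173,85),(293,96),(280,170),(156,160)],.06); d=t[1]-t[2]
e=(t[1]+t[2])/2; yaw=np.arctan2(d[0],-d[1]); yaw2=np.arctan2(*(t[0]-t[1])[[1,0]]); print("tab",t,yaw,yaw2)
print("hole from edge",e+0.032*np.array([np.cos(yaw),np.sin(yaw),0]))
hh=pts("side",170,205,[(213,112),(268,116),(266,146),(210,142)],.06); print(hh,hh.mean(0))
s=observe();A=R.from_euler("xyz",s["tool_rot"])
print(delta([.45,-.1,.3]), delta([.487,.267,.25]))
```

```text
handle [ 0.4896 -0.3146  0.107 ] 0.11880447927146467 hook yaw 0.3944567349784836
handle scene [ 0.4908 -0.3164  0.107 ] 0.11073240514308244 0.4511241183786424
base [[ 0.5439 -0.3608  0.01  ]
 [ 0.4947 -0.2413  0.01  ]
 [ 0.4342 -0.2677  0.01  ]
 [ 0.4858 -0.3621  0.01  ]] [-0.0492  0.1196  0.    ]
valve [[0.5261 0.2142 0.04  ]
 [0.44   0.2216 0.04  ]
 [0.447  0.3201 0.04  ]
 [0.5342 0.3169 0.04  ]] [0.4868 0.2682 0.04  ] [0.0069 0.0985 0.    ] [0.0081 0.1028 0.    ]
ball [[0.4871 0.2664 0.12  ]]
tab [[ 0.7001 -0.0762  0.06  ]
 [ 0.6197 -0.066   0.06  ]
 [ 0.625  -0.0055  0.06  ]
 [ 0.7055 -0.0143  0.06  ]] -0.08663839480643529 -0.12651668267384272
hole from edge [ 0.6543 -0.0385  0.06  ]
[[ 0.6717 -0.0531  0.06  ]
 [ 0.6353 -0.0494  0.06  ]
 [ 0.6351 -0.0248  0.06  ]
 [ 0.6718 -0.0285  0.06  ]] [ 0.6535 -0.039   0.06  ]
[ 0.7664 -0.7371 -0.1377] [ 1.1014 -1.3943 -0.0371]
```

{"api": "play_rows", "payload": {"deltas": [[0.77, -0.74, -0.14, 0, 0, -0.64, 0], [0.77, -0.74, -0.14, 0, 0, -0.64, 0], [0.77, -0.74, -0.14, 0, 0, -0.64, 0], [0.77, -0.74, -0.14, 0, 0, -0.64, 0], [0.77, -0.74, -0.14, 0, 0, -0.64, 0], [0.77, -0.74, -0.14, 0, 0, -0.64, 0], [0.77, -0.74, -0.14, 0, 0, -0.64, 0], [0.77, -0.74, -0.14, 0, 0, -0.64, 0], [0.77, -0.74, -0.14, 0, 0, -0.64, 0], [0.77, -0.74, -0.14, 0, 0, -0.64, 0]]}}

```text
clock: 1.15
position: [0.4355, -0.131, 0.2967]
tool_rot: [3.141, 0.0, 1.717]
force: [1.2, -1.2, -0.3]
grip_width: 0.0855
finger_force: 0.0
```

```bash
cat > d.py <<'E'
from h import *
import sys
np.set_printoptions(precision=4,suppress=True)
a=[float(x) for x in sys.argv[1:]]
s=observe(); A=R.from_euler("xyz",s["tool_rot"])
print("t",s["clock"],s["position"],s["tool_rot"],"q",s["qpos"],"F",s["force"],s["grip_width"],s["finger_force"])
if a: print("delta",A.inv().apply(np.array(a[:3])-s["position"])/.5, "rot",(A.inv()*R.from_euler("xyz",[np.pi,0,a[3]])).as_rotvec()/np.radians(120))
E
python3 d.py .487 .267 .22 3.066
```

```text
t 1.15 [ 0.4355 -0.131   0.2967] [3.1414 0.0004 1.7165] q [ 0.6318  0.2059 -0.5458  1.9209  0.1232  1.0471  0.1794] F [ 1.2147 -1.2003 -0.2873] 0.085471338786485 0.0
delta [0.7727 0.2176 0.1531] rot [-0.      0.0002 -0.6443]
```

{"api": "play_rows", "payload": {"deltas": [[0.77, 0.22, 0.15, 0, 0, -0.644, 0], [0.77, 0.22, 0.15, 0, 0, -0.644, 0], [0.77, 0.22, 0.15, 0, 0, -0.644, 0], [0.77, 0.22, 0.15, 0, 0, -0.644, 0], [0.77, 0.22, 0.15, 0, 0, -0.644, 0], [0.77, 0.22, 0.15, 0, 0, -0.644, 0], [0.77, 0.22, 0.15, 0, 0, -0.644, 0], [0.77, 0.22, 0.15, 0, 0, -0.644, 0], [0.77, 0.22, 0.15, 0, 0, -0.644, 0], [0.77, 0.22, 0.15, 0, 0, -0.644, 0]]}}

```text
clock: 2.15
position: [0.4894, 0.2654, 0.2204]
tool_rot: [3.141, -0.002, 3.066]
force: [0.1, -0.9, -1.1]
grip_width: 0.0855
finger_force: 0.0
```

```bash
python3 d.py .487 .267 .101 3.066
```

```text
t 2.15 [0.4894 0.2654 0.2204] [ 3.141  -0.002   3.0656] q [ 0.019   0.5575 -0.8849  1.7617  0.4866  1.059   0.4564] F [ 0.1431 -0.9054 -1.1061] 0.08549224453058916 0.0
delta [0.0046 0.0027 0.2388] rot [ 0.0003 -0.001  -0.0002]
```

{"api": "play_rows", "payload": {"deltas": [[0.005, 0.003, 0.08, 0, 0, 0, 0], [0.005, 0.003, 0.16, 0, 0, 0, 0], [0.005, 0.003, 0.22, 0, 0, 0, 0], [0.005, 0.003, 0.243, 0, 0, 0, 0.0], [0.005, 0.003, 0.243, 0, 0, 0, 0.5], [0.005, 0.003, 0.243, 0, 0, 0, 0.8], [0.005, 0.003, 0.243, 0, 0, 0, 0.8], [0.005, 0.003, 0.243, 0, 0, 0, 0.8]], "newtons": 20}}

```text
clock: 2.95
position: [0.4884, 0.2655, 0.101]
tool_rot: [3.141, 0.002, 3.059]
force: [-1.0, 1.1, 0.3]
grip_width: 0.0281
finger_force: 0.4
```

```bash
python3 d.py .4895 .307 .088 3.066
```

```text
t 2.95 [0.4884 0.2655 0.101 ] [3.1409 0.0016 3.0591] q [-0.0646  0.7026 -0.7741  1.8636  0.6492  0.8453  0.317 ] F [-0.9992  1.1311  0.3221] 0.028098787562162417 0.4212839249521494
delta [0.0047 0.0828 0.026 ] rot [ 0.0003  0.0007 -0.0033]
```

{"api": "play_rows", "payload": {"deltas": [[0, 0.022, 0.002, 0, 0, 0, 0.8], [0, 0.044, 0.007, 0, 0, 0, 0.8], [0, 0.064, 0.015, 0, 0, 0, 0.8], [0, 0.081, 0.024, 0, 0, 0, 0.8], [0, 0.082, 0.024, 0, 0, 0, 0.8], [0, 0.082, 0.024, 0, 0, 0, 0.8], [0, 0.082, 0.024, 0, 0, 0, 0.8], [0, 0.082, 0.024, 0, 0, 0, 0.8], [0, 0.082, 0.024, 0, 0, 0, 0.8], [0, 0.082, 0.024, 0, 0, 0, 0.8]]}}

```text
clock: 3.95
position: [0.4919, 0.3049, 0.0893]
tool_rot: [-3.139, 0.002, 3.059]
force: [-4.5, -11.1, 24.1]
grip_width: 0.0265
finger_force: 46.3
```

```bash
python3 d.py; python3 -c "
from h import *
save('side','lev',(240,305,370,400),5)"
```

```text
t 3.95 [0.4919 0.3049 0.0893] [-3.1388  0.0018  3.0586] q [-0.1449  0.7463 -0.7556  1.8077  0.665   0.8619  0.2653] F [ -4.4863 -11.0949  24.1414] 0.02647468994999923 46.2689633667469
```

View pics/lev.png

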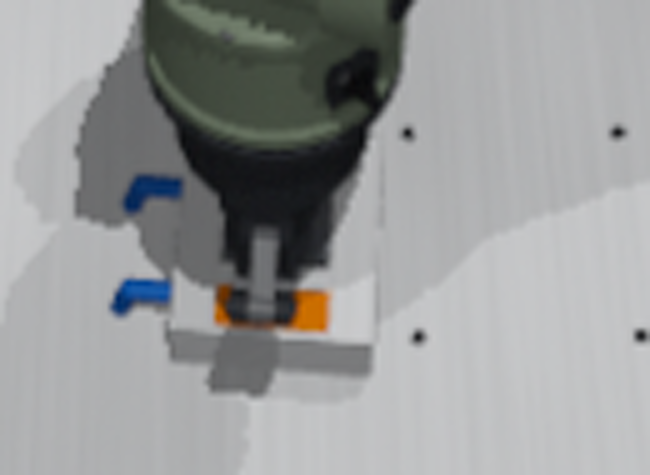

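The fingers hold the ball over the orange bar at (270,300), width 26.5 mm. I'll keep holding there and ease the vertical load.

{"api": "play_rows", "payload": {"deltas": [[0, 0, -0.005, 0, 0, 0, 0.8], [0, 0, -0.005, 0, 0, 0, 0.8], [0, 0, -0.005, 0, 0, 0, 0.8], [0, 0, -0.005, 0, 0, 0, 0.8], [0, 0, -0.005, 0, 0, 0, 0.8], [0, 0, -0.005, 0, 0, 0, 0.8], [0, 0, -0.005, 0, 0, 0, 0.8], [0, 0, -0.005, 0, 0, 0, 0.8], [0, 0, -0.005, 0, 0, 0, 0.8], [0, 0, -0.005, 0, 0, 0, 0.8]]}}

```text
clock: 5.0
position: [0.4917, 0.3036, 0.0906]
tool_rot: [-3.137, 0.001, 3.058]
force: [-0.2, -14.3, 7.7]
grip_width: 0.0263
finger_force: 34.1
```

{"api": "play_rows", "payload": {"deltas": [[0, 0, 0, 0, 0, 0, 0.8], [0, 0, 0, 0, 0, 0, 0.8], [0, 0, 0, 0, 0, 0, 0.8], [0, 0, 0, 0, 0, 0, 0.8], [0, 0, 0, 0, 0, 0, 0.8], [0, 0, 0, 0, 0, 0, 0.8], [0, 0, 0, 0, 0, 0, 0.8], [0, 0, 0, 0, 0, 0, 0.8], [0, 0, 0, 0, 0, 0, 0.8], [0, 0, 0, 0, 0, 0, 0.8]]}}

```text
clock: 6.0
position: [0.4917, 0.3036, 0.0906]
tool_rot: [-3.137, 0.001, 3.058]
force: [-0.1, -14.6, 7.5]
grip_width: 0.0264
finger_force: 34.1
```

```bash
python3 d.py .4884 .2655 .101 3.066
```

```text
t 6.0 [0.4917 0.3036 0.0906] [-3.1368  0.0006  3.058 ] q [-0.1428  0.7443 -0.7567  1.8075  0.6622  0.8659  0.2679] F [ -0.0748 -14.5744   7.4525] 0.026438356570525637 34.062662199139595
delta [ 0.0001 -0.0765 -0.0204] rot [-0.0023  0.0003 -0.0038]
```

{"api": "play_rows", "payload": {"deltas": [[0, -0.022, -0.009, 0, 0, 0, 0.8], [0, -0.042, -0.016, 0, 0, 0, 0.8], [0, -0.064, -0.021, 0, 0, 0, 0.8], [0, -0.08, -0.024, 0, 0, 0, 0.8], [0, -0.08, -0.024, 0, 0, 0, 0.8], [0, -0.08, -0.024, 0, 0, 0, 0.4], [0, -0.08, -0.024, 0, 0, 0, 0], [0, -0.08, -0.024, 0, 0, 0, 0], [0, -0.08, -0.024, 0, 0, 0, 0], [0, -0.08, -0.024, 0, 0, 0, 0]]}}

```text
clock: 7.0
position: [0.4878, 0.2664, 0.1022]
tool_rot: [-3.141, -0.0, 3.06]
force: [-0.7, -0.5, -0.1]
grip_width: 0.0857
finger_force: 0.0
```

{"api": "play_rows", "payload": {"deltas": [[0, 0, -0.06, 0, 0, 0, 0], [0, 0, -0.16, 0, 0, 0, 0], [0, 0, -0.26, 0, 0, 0, 0], [0, 0, -0.32, 0, 0, 0, 0], [0, 0, -0.36, 0, 0, 0, 0]]}}

```text
clock: 7.5
position: [0.4881, 0.2669, 0.2849]
tool_rot: [3.14, 0.002, 3.06]
force: [-0.2, 0.3, -0.2]
grip_width: 0.0853
finger_force: 0.0
```

```bash
python3 d.py .4902 -.3155 .26 1.99
```

```text
t 7.5 [0.4881 0.2669 0.2849] [3.1405 0.0021 3.0601] q [ 0.0475  0.4876 -0.9242  1.6884  0.4183  1.1747  0.5041] F [-0.1584  0.3049 -0.2429] 0.08534199275232492 0.0
delta [-0.0989 -1.1606  0.0486] rot [0.001  0.0006 0.5109]
```

{"api": "play_rows", "payload": {"deltas": [[-0.08, -0.95, 0.04, 0, 0, 0.51, 0], [-0.08, -0.95, 0.04, 0, 0, 0.51, 0], [-0.08, -0.95, 0.04, 0, 0, 0.51, 0], [-0.08, -0.95, 0.04, 0, 0, 0.51, 0], [-0.08, -0.95, 0.04, 0, 0, 0.51, 0], [-0.08, -0.95, 0.04, 0, 0, 0.51, 0], [-0.08, -0.95, 0.04, 0, 0, 0.51, 0], [-0.08, -0.95, 0.04, 0, 0, 0.51, 0], [-0.08, -0.95, 0.04, 0, 0, 0.51, 0], [-0.08, -0.95, 0.04, 0, 0, 0.51, 0]]}}

```text
clock: 8.5
position: [0.4881, -0.2143, 0.2619]
tool_rot: [-3.141, 0.0, 1.988]
force: [-0.1, 1.4, -0.7]
grip_width: 0.0854
finger_force: 0.0
```

```bash
python3 d.py .4902 -.3155 .26 1.99
python3 - <<'E'
from h import *
c=get_calibration("wrist"); print(c)
save("wrist","w1",None,1.4)
for p in([.4902,-.3155,.107],[.466,-.257,.107],[.51,-.37,.107]): print(proj("wrist",p,c)*1.4)
E
```

```text
t 8.5 [ 0.4881 -0.2143  0.2619] [-3.1406  0.0005  1.9883] q [ 0.7404  0.3885 -0.5774  1.7843  0.2432  1.0406  0.4904] F [-0.0545  1.4346 -0.6772] 0.08538090487359436 0.0
delta [-0.1867 -0.0782  0.004 ] rot [-0.0005  0.0002 -0.0008]
{'fovy': 69.59972598689677, 'cx': 276.12590719911054, 'cy': 214.84396613924667, 'xyz': array([ 0.46010292, -0.150859  ,  0.4051151 ]), 'rotation': array([2.86397350e+00, 6.98592124e-04, 4.17219237e-01])}
[336.79318687 396.2473354 ]
[336.17320088 319.51981511]
[334.21403987 459.67149847]
```

View pics/w1.png

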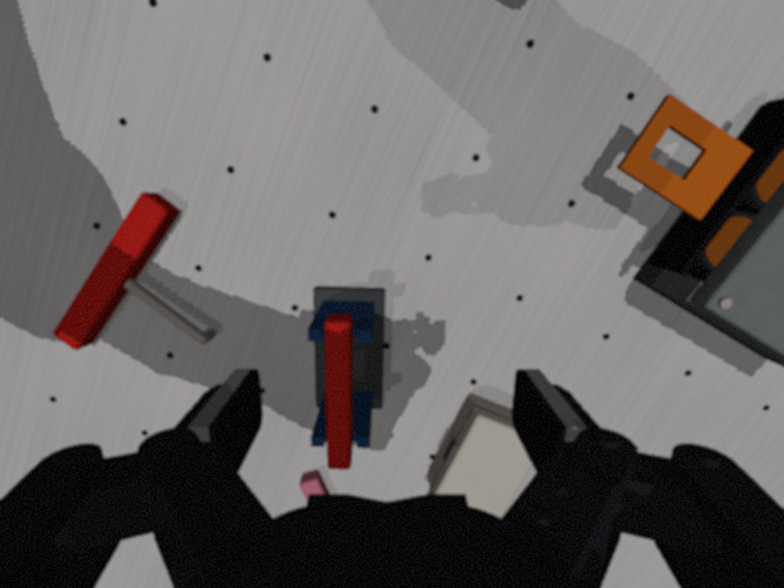

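The red hook handle runs (338,316)–(340,466), along the tool's x and near its predicted place. The tab's hole is around (679,153). I'll work out both.

```bash
python3 - <<'E'
from h import *
np.set_printoptions(precision=4,suppress=True)
P=lambda L,z:np.array([atz("wrist",u/1.4,v/1.4,z) for u,v in L])
h=P([(326,319),(351,319),(351,466),(328,466)],.107);print("handle",h.mean(0),np.linalg.norm(h[3]-h[0]),np.arctan2(*((h[0]-h[3])[[0,1]]*[-1,1])))
b=P([(314,288),(385,289),(383,407)],.01); print("base",(b[0]+b[2])/2)
h=P([(677,126),(705,154),(684,180),(651,153)],.06);print("hole",h,h.mean(0))
t=P([(669,96),(753,152),(704,221),(619,167)],.06);print("tab",t,"near edge",(t[0]+t[3])/2)
E
python3 d.py .4895 -.3145 .077 1.985
```

```text
handle [ 0.4911 -0.3178  0.107 ] 0.12755429720857187 0.3879587852732233
base [ 0.4919 -0.3188  0.01  ]
hole [[ 0.6451 -0.0293  0.06  ]
 [ 0.6763 -0.0375  0.06  ]
 [ 0.6727 -0.0601  0.06  ]
 [ 0.6379 -0.0536  0.06  ]] [ 0.658  -0.0451  0.06  ]
tab [[ 0.6277 -0.0143  0.06  ]
 [ 0.7092 -0.0214  0.06  ]
 [ 0.7057 -0.0802  0.06  ]
 [ 0.6209 -0.0723  0.06  ]] near edge [ 0.6243 -0.0433  0.06  ]
t 8.55 [ 0.4878 -0.2173  0.2615] [-3.1398  0.0009  1.9854] q [ 0.7428  0.3902 -0.5747  1.7825  0.244   1.0409  0.4924] F [-1.9077 -6.4727 -0.6326] 0.08529769592486787 0.0
delta [-0.179  -0.0745  0.3693] rot [-0.0008  0.0004  0.0002]
```

{"api": "play_rows", "payload": {"deltas": [[-0.09, -0.036, 0.06, 0, 0, 0.012, 0], [-0.18, -0.073, 0.12, 0, 0, 0.012, 0], [-0.181, -0.073, 0.16, 0, 0, 0.012, 0], [-0.181, -0.073, 0.16, 0, 0, 0.012, 0], [-0.181, -0.073, 0.16, 0, 0, 0.012, 0]]}}

```text
clock: 9.05
position: [0.493, -0.3066, 0.1825]
tool_rot: [3.141, -0.001, 1.967]
force: [0.6, 0.9, 0.6]
grip_width: 0.0858
finger_force: 0.0
```

```bash
python3 d.py .491 -.315 .077 1.961
```

```text
t 9.05 [ 0.493  -0.3066  0.1825] [ 3.1415 -0.0012  1.9674] q [ 0.8136  0.5491 -0.5092  1.7489  0.3221  0.9284  0.5682] F [0.6324 0.8842 0.6034] 0.08578496624557518 0.0
delta [-0.0143 -0.0102  0.211 ] rot [ 0.0001 -0.0006  0.0031]
```

{"api": "play_rows", "payload": {"deltas": [[-0.012, -0.01, 0.05, 0, 0, 0.003, 0], [-0.014, -0.01, 0.1, 0, 0, 0.003, 0], [-0.014, -0.01, 0.16, 0, 0, 0.003, 0], [-0.014, -0.01, 0.21, 0, 0, 0.003, 0], [-0.014, -0.01, 0.214, 0, 0, 0.003, 0], [-0.014, -0.01, 0.214, 0, 0, 0.003, 0]], "newtons": 60}}

```text
clock: 9.65
position: [0.4918, -0.3153, 0.0768]
tool_rot: [3.141, 0.001, 1.962]
force: [-0.2, 0.0, 1.5]
grip_width: 0.0854
finger_force: 0.0
```

```bash
python3 d.py .491 -.315 .075 1.961
python3 - <<'E'
from h import *
save("wrist","w2",None,1.4)
E
```

```text
t 9.65 [ 0.4918 -0.3153  0.0768] [3.1407 0.0006 1.9617] q [ 0.7753  0.6931 -0.4406  1.8102  0.4201  0.7309  0.4975] F [-0.2471  0.0236  1.4869] 0.08536099889059057 0.0
delta [ 0.0012 -0.0012  0.0035] rot [0.0004 0.0003 0.0003]
```

View pics/w2.png

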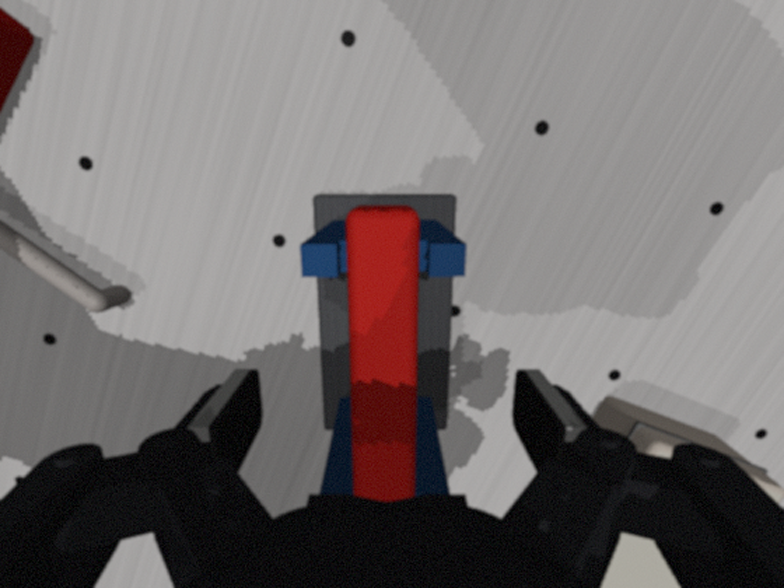

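The handle sits at columns 350–418, centred between the fingers (260, 515), with its near end at (383,210). I'll close the gripper.

{"api": "play_rows", "payload": {"deltas": [[0, 0, 0.003, 0, 0, 0, 0.5], [0, 0, 0.003, 0, 0, 0, 0.9], [0, 0, 0.003, 0, 0, 0, 0.9], [0, 0, 0.003, 0, 0, 0, 0.9], [0, 0, 0.003, 0, 0, 0, 0.9]], "newtons": 60}}

```text
clock: 10.2
position: [0.4908, -0.3162, 0.0742]
tool_rot: [-3.142, 0.0, 1.96]
force: [-1.2, -0.1, 2.4]
grip_width: 0.0194
finger_force: 58.4
```

```bash
python3 d.py
python3 - <<'E'
from h import *
s=observe()
A=R.from_euler("xyz",s["tool_rot"])
for v in(207,212,216): print("end in tool",A.inv().apply(atz("wrist",383/1.4,v/1.4,.107)-s["position"]))
E
```

```text
t 10.2 [ 0.4908 -0.3162  0.0742] [-3.1416  0.0003  1.9604] q [ 0.7755  0.6968 -0.4382  1.8114  0.4225  0.727   0.496 ] F [-1.1788 -0.0651  2.4254] 0.019378564817741844 58.40145170688629
end in tool [ 0.06280069 -0.00088146 -0.03284254]
end in tool [ 0.06154866 -0.00088471 -0.03284219]
end in tool [ 0.06054129 -0.00088733 -0.0328419 ]
```

{"api": "play_rows", "payload": {"deltas": [[0, 0, -0.04, 0, 0, 0, 0.9], [0, 0, -0.1, 0, 0, 0, 0.9], [0, 0, -0.18, 0, 0, 0, 0.9], [0, 0, -0.26, 0, 0, 0, 0.9], [0, 0, -0.3, 0, 0, 0, 0.9], [0, 0, -0.3, 0, 0, 0, 0.9]]}}

```text
clock: 10.8
position: [0.4918, -0.3167, 0.2267]
tool_rot: [3.139, 0.004, 1.96]
force: [0.3, 0.3, -1.8]
grip_width: 0.0193
finger_force: 58.8
```

```bash
python3 d.py .64 -.09 .22 1.476
```

```text
t 10.8 [ 0.4918 -0.3167  0.2267] [3.1391 0.0036 1.96  ] q [ 0.8416  0.5029 -0.5257  1.6984  0.29    1.0141  0.6052] F [ 0.2672  0.2834 -1.8406] 0.019327157952946504 58.80139768123627
delta [0.307  0.4462 0.0133] rot [0.0016 0.0014 0.2311]
```

{"api": "play_rows", "payload": {"deltas": [[0.06, 0.09, 0.0, 0, 0, 0.06, 0.9], [0.12, 0.18, 0.01, 0, 0, 0.12, 0.9], [0.18, 0.27, 0.01, 0, 0, 0.18, 0.9], [0.25, 0.36, 0.01, 0, 0, 0.231, 0.9], [0.307, 0.446, 0.01, 0, 0, 0.231, 0.9], [0.307, 0.446, 0.01, 0, 0, 0.231, 0.9], [0.307, 0.446, 0.01, 0, 0, 0.231, 0.9], [0.307, 0.446, 0.01, 0, 0, 0.231, 0.9], [0.307, 0.446, 0.01, 0, 0, 0.231, 0.9]]}}

```text
clock: 11.7
position: [0.6381, -0.0907, 0.2181]
tool_rot: [-3.141, 0.001, 1.475]
force: [-0.1, -0.0, -2.0]
grip_width: 0.0191
finger_force: 59.0
```

```bash
python3 d.py
python3 - <<'E'
from h import *
import json
c=get_calibration("wrist"); json.dump({k:np.array(v).tolist() for k,v in c.items()},open("c.json","w"))
save("wrist","w3",None,1.4); print(proj("wrist",[.657,-.041,.06])*1.4)
E
python3 d.py
```

```text
t 11.7 [ 0.6381 -0.0907  0.2181] [-3.1405  0.0006  1.4753] q [ 0.3241  0.5948 -0.4248  1.5413  0.2677  1.0646 -0.2624] F [-0.0754 -0.0336 -2.0015] 0.019117465210865766 58.97952139377594
[406.61242703 207.11285947]
t 11.75 [ 0.6382 -0.0908  0.2183] [-3.1408  0.0006  1.475 ] q [ 0.3244  0.5945 -0.4249  1.5412  0.2677  1.0647 -0.2624] F [ 0.1033 -0.0199 -1.8549] 0.01918144544463987 58.97984862327576
```

View pics/w3.png

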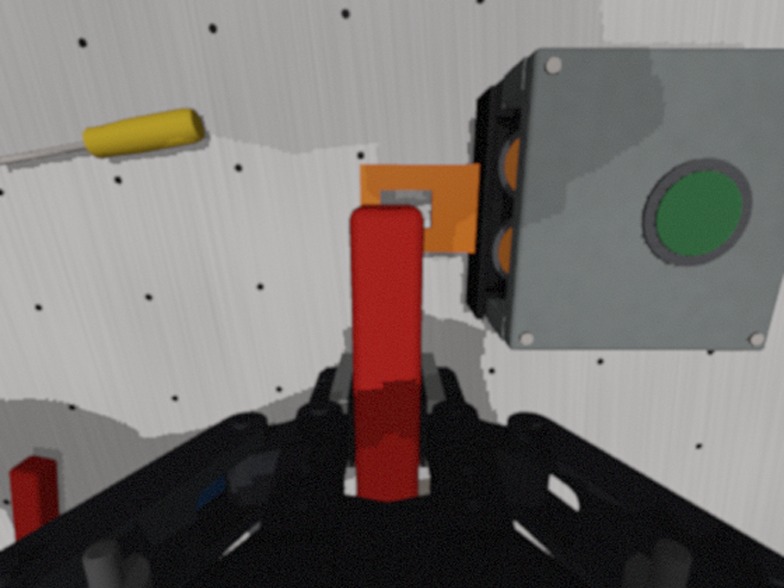

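The tab hole spans (381..433, 190..228), centred at (407,209), within 2 px of the prediction, and the tab's edges line up with the tool. I'll go over the hole.

```bash
python3 d.py .6622 -.040 .15 1.475
```

```text
t 11.75 [ 0.6382 -0.0908  0.2183] [-3.1408  0.0006  1.475 ] q [ 0.3244  0.5945 -0.4249  1.5412  0.2677  1.0647 -0.2624] F [ 0.1033 -0.0199 -1.8549] 0.01918144544463987 58.97984862327576
delta [0.1058 0.0382 0.1366] rot [-0.0004  0.0003 -0.    ]
```

{"api": "play_rows", "payload": {"deltas": [[0.04, 0.015, 0.0, 0, 0, 0, 0.9], [0.08, 0.03, 0.03, 0, 0, 0, 0.9], [0.106, 0.038, 0.08, 0, 0, 0, 0.9], [0.106, 0.038, 0.13, 0, 0, 0, 0.9], [0.106, 0.038, 0.137, 0, 0, 0, 0.9], [0.106, 0.038, 0.137, 0, 0, 0, 0.9], [0.106, 0.038, 0.137, 0, 0, 0, 0.9]]}}

```text
clock: 12.45
position: [0.6632, -0.0393, 0.1517]
tool_rot: [3.14, 0.0, 1.475]
force: [1.0, 0.3, -1.5]
grip_width: 0.0188
finger_force: 58.9
```

```bash
python3 d.py .6622 -.040 .094 1.475
python3 - <<'E'
from h import *
save("side","p1"); save("scene","p2")
a=cv2.imread('pics/p1.png')[185:285,170:270];b=cv2.imread('pics/p2.png')[185:285,200:300]
cv2.imwrite('pics/p.png',cv2.resize(np.hstack([a,b]),None,fx=4,fy=4,interpolation=cv2.INTER_CUBIC))
E
```

```text
t 12.45 [ 0.6632 -0.0393  0.1517] [3.1401 0.0001 1.4754] q [ 0.2256  0.6941 -0.4059  1.5439  0.3124  0.9668 -0.3698] F [ 0.9901  0.3296 -1.5372] 0.018799958512618804 58.93652021884918
delta [-0.0015 -0.002   0.1153] rot [0.0007 0.     0.0002]
```

View pics/p.png

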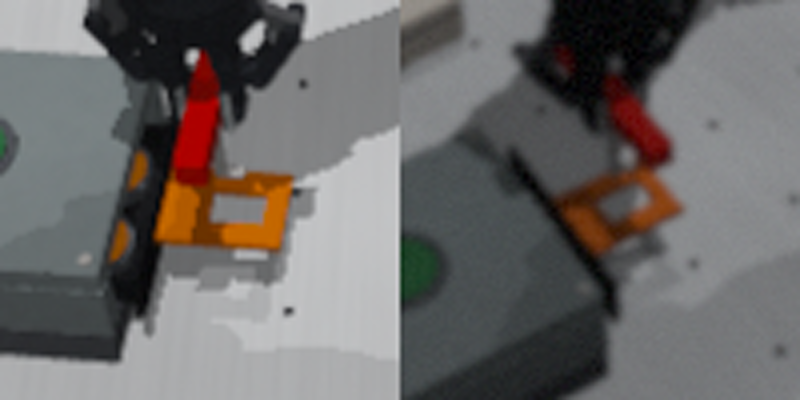

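The handle hangs over the tab, and the foot is hidden behind it. The measured offsets are within the hole's margins, so I'll descend gently and watch the force.

{"api": "play_rows", "payload": {"deltas": [[-0.0015, -0.002, 0.03, 0, 0, 0, 0.9], [-0.0015, -0.002, 0.05, 0, 0, 0, 0.9], [-0.0015, -0.002, 0.065, 0, 0, 0, 0.9], [-0.0015, -0.002, 0.075, 0, 0, 0, 0.9], [-0.0015, -0.002, 0.08, 0, 0, 0, 0.9], [-0.0015, -0.002, 0.08, 0, 0, 0, 0.9]]}}

```text
clock: 13.15
position: [0.6616, -0.039, 0.11]
tool_rot: [-3.141, -0.0, 1.477]
force: [0.1, 0.3, -2.1]
grip_width: 0.0193
finger_force: 58.9
```

{"api": "play_rows", "payload": {"deltas": [[0, 0, 0.012, 0, 0, 0, 0.9], [0, 0, 0.024, 0, 0, 0, 0.9], [0, 0, 0.035, 0, 0, 0, 0.9], [0, 0, 0.035, 0, 0, 0, 0.9]]}}

```text
clock: 13.55
position: [0.6611, -0.0391, 0.0918]
tool_rot: [-3.14, 0.0, 1.477]
force: [-0.1, 0.0, -2.3]
grip_width: 0.0194
finger_force: 58.9
```

```bash
python3 d.py .6622 -.040 .094 1.475
```

```text
t 13.55 [ 0.6611 -0.0391  0.0918] [-3.1403  0.0001  1.4767] q [ 0.2122  0.7639 -0.3836  1.5828  0.3471  0.8644 -0.3966] F [-0.1154  0.0426 -2.2803] 0.019410821226718993 58.93487513065338
delta [-0.0016  0.0023 -0.0044] rot [-0.0006  0.      0.0008]
```

{"api": "play_rows", "payload": {"deltas": [[0, -0.02, 0, 0, 0, 0, 0.9], [0, -0.04, 0, 0, 0, 0, 0.9], [0, -0.06, 0, 0, 0, 0, 0.9], [0, -0.08, 0, 0, 0, 0, 0.9], [0, -0.1, 0, 0, 0, 0, 0.9], [0, -0.12, 0, 0, 0, 0, 0.9]]}}

```text
clock: 14.15
position: [0.6012, -0.0333, 0.0931]
tool_rot: [3.141, -0.0, 1.477]
force: [2.8, 0.8, -1.4]
grip_width: 0.0197
finger_force: 59.1
```

{"api": "play_rows", "payload": {"deltas": [[0, -0.02, 0, 0, 0, 0, 0.9], [0, -0.04, 0, 0, 0, 0, 0.9], [0, -0.055, 0, 0, 0, 0, 0.9], [0, -0.07, 0, 0, 0, 0, 0.9], [0, -0.07, 0, 0, 0, 0, 0.9]]}}

```text
clock: 14.65
position: [0.5659, -0.0302, 0.0927]
tool_rot: [-3.14, 0.0, 1.477]
force: [0.3, 0.7, -0.9]
grip_width: 0.0193
finger_force: 59.3
```

```bash
python3 d.py
```

```text
t 14.65 [ 0.5659 -0.0302  0.0927] [-3.1404  0.0004  1.4766] q [ 0.2269  0.6396 -0.3915  1.8501  0.3523  0.7216 -0.4566] F [ 0.3406  0.6961 -0.8588] 0.019302127531535915 59.26603853702545
```

Small steps now, until the stop is felt.

{"api": "play_rows", "payload": {"deltas": [[0, -0.01, 0, 0, 0, 0, 0.9], [0, -0.02, 0, 0, 0, 0, 0.9], [0, -0.03, 0, 0, 0, 0, 0.9], [0, -0.03, 0, 0, 0, 0, 0.9]]}}

```text
clock: 15.05
position: [0.5535, -0.029, 0.0933]
tool_rot: [3.138, -0.0, 1.476]
force: [11.2, -2.1, -5.8]
grip_width: 0.0191
finger_force: 60.5
```

{"api": "play_rows", "payload": {"deltas": [[0, -0.008, 0, 0, 0, 0, 0.9], [0, -0.016, 0, 0, 0, 0, 0.9], [0, -0.016, 0, 0, 0, 0, 0.9]]}}

```text
clock: 15.35
position: [0.5494, -0.0282, 0.0944]
tool_rot: [3.13, -0.002, 1.476]
force: [28.5, -4.9, -5.7]
grip_width: 0.0192
finger_force: 84.3
```

```bash
python3 d.py
```

```text
t 15.35 [ 0.5494 -0.0282  0.0944] [ 3.13   -0.002   1.4764] q [ 0.2285  0.6115 -0.3923  1.9041  0.3561  0.6821 -0.4711] F [28.4534 -4.9464 -5.7287] 0.019152529334882804 84.34810817241669
```

The stop is reached: the force rose to 28 N and the tray has moved about 93 mm. Now I'll back off to the hole's middle and lift out.

{"api": "play_rows", "payload": {"deltas": [[0, 0.01, 0, 0, 0, 0, 0.9], [0, 0.02, 0, 0, 0, 0, 0.9], [0, 0.03, 0, 0, 0, 0, 0.9], [0, 0.038, 0, 0, 0, 0, 0.9], [0, 0.038, 0, 0, 0, 0, 0.9]]}}

```text
clock: 15.85
position: [0.5631, -0.0298, 0.0925]
tool_rot: [-3.141, -0.0, 1.477]
force: [-0.8, -0.0, -1.9]
grip_width: 0.0192
finger_force: 63.8
```

```bash
python3 d.py;  python3 - <<'E'
from h import *
save("side","q1"); save("scene","q2")
a=cv2.imread('pics/q1.png')[175:275,190:290];b=cv2.imread('pics/q2.png')[175:275,210:310]
cv2.imwrite('pics/q.png',cv2.resize(np.hstack([a,b]),None,fx=4,fy=4,interpolation=cv2.INTER_CUBIC))
E
```

```text
t 15.85 [ 0.5631 -0.0298  0.0925] [-3.141  -0.0001  1.4765] q [ 0.2271  0.6363 -0.3918  1.8582  0.3526  0.7162 -0.4588] F [-0.8427 -0.0123 -1.8879] 0.019215105818549297 63.79315008642152
```

View pics/q.png

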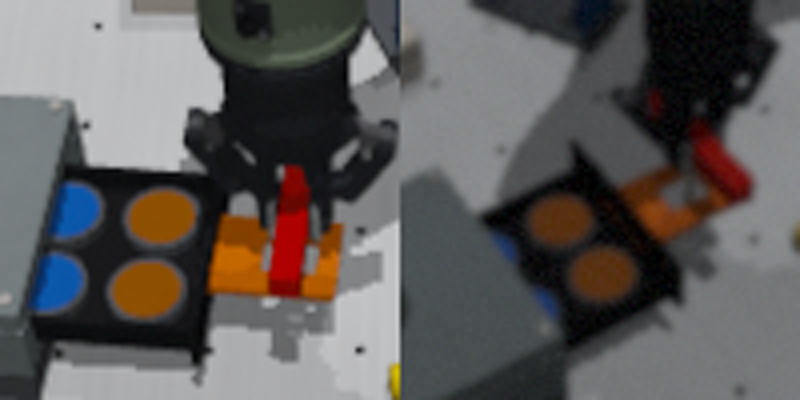

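The tray is out: all four filter discs are showing and the tab is at (275,255). The foot may still sit under the near strip, so I'll move 8 mm further in before lifting.

{"api": "play_rows", "payload": {"deltas": [[0, 0.008, 0, 0, 0, 0, 0.9], [0, 0.016, 0, 0, 0, 0, 0.9], [0, 0.016, 0, 0, 0, 0, 0.9], [0, 0.016, -0.012, 0, 0, 0, 0.9], [0, 0.016, -0.024, 0, 0, 0, 0.9], [0, 0.016, -0.036, 0, 0, 0, 0.9], [0, 0.016, -0.036, 0, 0, 0, 0.9]]}}

```text
clock: 16.65
position: [0.5715, -0.0306, 0.112]
tool_rot: [3.14, -0.0, 1.476]
force: [-0.3, -0.2, -1.1]
grip_width: 0.0189
finger_force: 63.8
```

{"api": "play_rows", "payload": {"deltas": [[0, 0, -0.012, 0, 0, 0, 0.9], [0, 0, -0.024, 0, 0, 0, 0.9], [0, 0, -0.036, 0, 0, 0, 0.9], [0, 0, -0.06, 0, 0, 0, 0.9], [0, 0, -0.11, 0, 0, 0, 0.9], [0, 0, -0.16, 0, 0, 0, 0.9], [0, 0, -0.22, 0, 0, 0, 0.9], [0, 0, -0.22, 0, 0, 0, 0.9]]}}

```text
clock: 17.45
position: [0.5727, -0.0303, 0.2252]
tool_rot: [3.136, -0.0, 1.477]
force: [1.0, -0.4, -1.9]
grip_width: 0.0193
finger_force: 63.8
```

```bash
python3 d.py .4908 -.3162 .22 1.960;  python3 - <<'E'
from h import *
save("side","r1")
cv2.imwrite('pics/r.png',cv2.resize(cv2.imread('pics/r1.png')[60:280,160:460],None,fx=2.6,fy=2.6,interpolation=cv2.INTER_CUBIC))
E
```

```text
t 17.45 [ 0.5727 -0.0303  0.2252] [ 3.1359 -0.0004  1.4765] q [ 0.2789  0.4745 -0.4573  1.7338  0.2457  0.9843 -0.3647] F [ 0.9666 -0.4398 -1.8804] 0.019320505382807475 63.78556533367373
delta [-0.5847 -0.1092  0.0095] rot [ 0.0027  0.0005 -0.2308]
```

View pics/r.png

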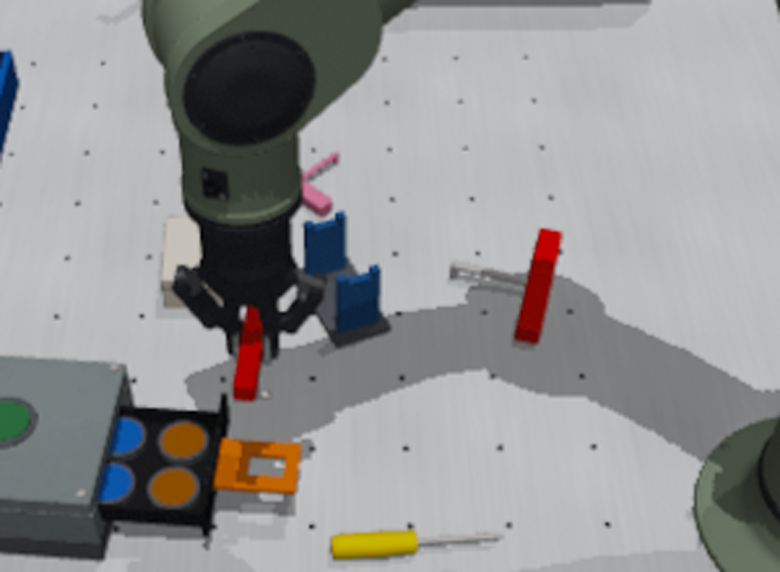

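The hook is free of the tab with its foot at (265,395), and the tray stayed out. The stand is empty at (345,275). I'll carry the hook back over it.

{"api": "play_rows", "payload": {"deltas": [[-0.08, -0.015, 0, 0, 0, -0.05, 0.9], [-0.16, -0.03, 0, 0, 0, -0.1, 0.9], [-0.25, -0.045, 0, 0, 0, -0.15, 0.9], [-0.34, -0.065, 0, 0, 0, -0.2, 0.9], [-0.43, -0.08, 0.005, 0, 0, -0.231, 0.9], [-0.51, -0.095, 0.008, 0.001, 0, -0.231, 0.9], [-0.585, -0.109, 0.01, 0.001, 0, -0.231, 0.9], [-0.585, -0.109, 0.01, 0.001, 0, -0.231, 0.9], [-0.585, -0.109, 0.01, 0.001, 0, -0.231, 0.9], [-0.585, -0.109, 0.01, 0.001, 0, -0.231, 0.9]]}}

```text
clock: 18.5
position: [0.4896, -0.3154, 0.2156]
tool_rot: [-3.14, -0.001, 1.962]
force: [0.9, 0.3, -1.1]
grip_width: 0.019
finger_force: 63.7
```

```bash
python3 d.py .4908 -.3162 .076 1.960
python3 - <<'E'
from h import *
print(proj("side",[.5567,-.031,.17]))
save("wrist","s3",None,1.4)
E
```

```text
t 18.5 [ 0.4896 -0.3154  0.2156] [-3.1397 -0.0013  1.9617] q [ 0.8313  0.5124 -0.5115  1.7116  0.2904  0.996   0.6057] F [ 0.9405  0.2675 -1.1486] 0.018957074688393784 63.69101924356073
delta [-0.0028  0.0022  0.2792] rot [-0.0009 -0.0006  0.0008]
[264.71098274 211.50668177]
```

View pics/s3.png

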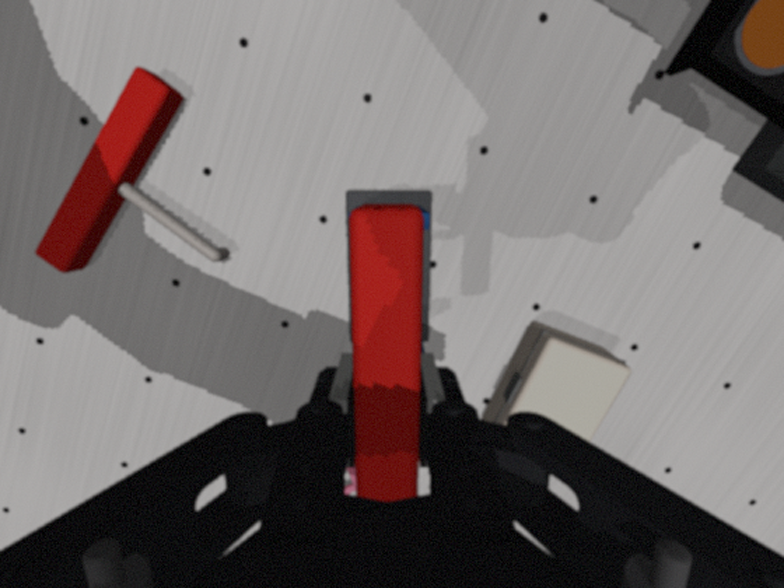

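The handle sits in the grip as before (end at (386,207)), aligned with the stand. I'll lower it.

{"api": "play_rows", "payload": {"deltas": [[-0.003, 0.002, 0.07, 0, 0, 0, 0.9], [-0.003, 0.002, 0.14, 0, 0, 0, 0.9], [-0.003, 0.002, 0.2, 0, 0, 0, 0.9], [-0.003, 0.002, 0.25, 0, 0, 0, 0.9], [-0.003, 0.002, 0.265, 0, 0, 0, 0.9], [-0.003, 0.002, 0.265, 0, 0, 0, 0.9]]}}

```text
clock: 19.15
position: [0.4906, -0.3167, 0.0829]
tool_rot: [-3.139, -0.002, 1.962]
force: [-0.3, 0.5, -1.7]
grip_width: 0.0194
finger_force: 63.6
```

```bash
python3 d.py .4908 -.3162 .0755 1.960
```

```text
t 19.15 [ 0.4906 -0.3167  0.0829] [-3.139  -0.0018  1.9617] q [ 0.776   0.6845 -0.4384  1.805   0.4077  0.7459  0.5105] F [-0.2507  0.4939 -1.6683] 0.019397226233869736 63.59023869386874
delta [0.0007 0.0007 0.0147] rot [-0.0012 -0.0008  0.0008]
```

{"api": "play_rows", "payload": {"deltas": [[0.001, 0.001, 0.008, -0.001, -0.001, 0, 0.9], [0.001, 0.001, 0.015, -0.001, -0.001, 0, 0.9], [0.001, 0.001, 0.015, -0.001, -0.001, 0, 0.9]]}}

```text
clock: 19.45
position: [0.4909, -0.3171, 0.0762]
tool_rot: [3.141, 0.002, 1.96]
force: [-0.3, -1.0, -1.1]
grip_width: 0.019
finger_force: 63.6
```

```bash
python3 d.py
```

```text
t 19.45 [ 0.4909 -0.3171  0.0762] [3.1412 0.0022 1.9604] q [ 0.7723  0.6925 -0.4324  1.811   0.4161  0.7272  0.5023] F [-0.3196 -1.0486 -1.0817] 0.018989719686498388 63.59099982655607
```

Nearly seated, with 1–2 mm to go. I'll settle it, open and retreat upward.

{"api": "play_rows", "payload": {"deltas": [[0, 0, 0.003, 0, 0, 0, 0.9], [0, 0, 0.004, 0, 0, 0, 0.9], [0, 0, 0.004, 0, 0, 0, 0.6], [0, 0, 0.004, 0, 0, 0, 0.3], [0, 0, 0.004, 0, 0, 0, 0], [0, 0, 0.004, 0, 0, 0, 0], [0, 0, 0.004, 0, 0, 0, 0], [0, 0, 0.004, 0, 0, 0, 0], [0, 0, 0.004, 0, 0, 0, 0]]}}

```text
clock: 20.35
position: [0.4907, -0.317, 0.0738]
tool_rot: [3.142, 0.002, 1.96]
force: [1.1, 0.8, -0.2]
grip_width: 0.0854
finger_force: 0.0
```

{"api": "play_rows", "payload": {"deltas": [[0, 0, -0.04, 0, 0, 0, 0], [0, 0, -0.1, 0, 0, 0, 0], [0, 0, -0.18, 0, 0, 0, 0], [0, 0, -0.26, 0, 0, 0, 0], [-0.1, 0, -0.34, 0, 0, 0, 0], [-0.2, 0, -0.36, 0, 0, 0, 0], [-0.25, 0, -0.36, 0, 0, 0, 0], [-0.25, 0, -0.36, 0, 0, 0, 0], [-0.25, 0, -0.36, 0, 0, 0, 0]]}}

```text
clock: 21.25
position: [0.538, -0.4324, 0.2532]
tool_rot: [-3.142, 0.0, 1.96]
force: [0.3, 1.0, -0.1]
grip_width: 0.0852
finger_force: 0.0
```

```bash
python3 d.py
python3 - <<'E'
from h import *
save("side","z1",(140,90,440,390),2)
E
```

```text
t 21.25 [ 0.538  -0.4324  0.2532] [-3.1416  0.0005  1.9599] q [ 0.8752  0.6473 -0.4818  1.3645  0.3045  1.2026  0.7566] F [ 0.3482  0.978  -0.1429] 0.08515040953085014 0.0
```

View pics/z1.png

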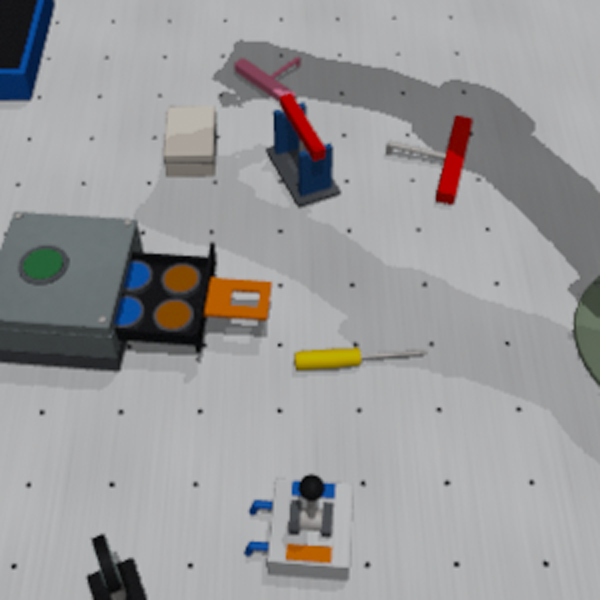

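The hook hangs on the stand at (302,125), the tray is out, the lever is upright at (312,488), and the case, lens and driver are in place. Handing in.

```bash
python3 -c "
from workcell import *
print(job_done())"
```

```text
the job is handed in; nothing more can be done
None
```

The job is handed in at about 21 s of the 72 s limit, and `job_done()` returned no verdict: I held the lever on the orange side for just over 2 s and let it return to the centre, used the hook to pull the tray out to its stop (felt at 28 N) and left it out, hung the hook back on its stand, and saw no shift of the lens, case or screwdriver in the last picture.

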